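Shut the mug locker's sliding hatch before casting off

TASK

We are about to cast off: slide the hatch of the locker with the mugs in it fully shut, up against its frame, then take the hand away. Leave the hatch of the other locker, the one with the little spice jars, open as it is.

Things in the scene. Friction and masses are not known exactly. Their poses are not given: they have to be found in the camera images.
- mug_hatch (a joint): Opening in m: 0 shut against the frame (end stop), 0.138 fully open, starts 0.085 to 0.125; closing moves the bar that far along its +x. Friction 2.5 N, no spring. Cherry-wood panel 160 x 146 x 8 mm between 12 mm high rails on a fixed cream locker 340 x 160 x 105 mm with two white mugs inside; the frame is an 18 mm high cross bar at its far end.
- mug_bar (a point): Centre of the steel grip bar (14 mm thick along the slide, 90 mm long across it, 30 mm tall) standing on the middle of the mug locker's hatch; the point is 15 mm above the hatch panel and below the bar's top, 129 mm above the table. Its +x axis is level and points the way the hatch closes (away from the robot, within 0.35 rad); z up.
- jar_hatch (a joint): Opening in m: 0 shut against the frame (end stop), 0.138 fully open, starts 0.085 to 0.125; closing moves the bar that far along its +x. Friction 2.5 N, no spring. Same locker and hatch, but with six small amber jars with black caps, 37 mm across, inside. To be left alone.
- jar_bar (a point): Centre of the steel grip bar (14 mm thick along the slide, 90 mm long across it, 30 mm tall) standing on the middle of the spice-jar locker's hatch; the point is 15 mm above the hatch panel and below the bar's top, 129 mm above the table. Its +x axis is level and points the way the hatch closes (away from the robot, within 0.35 rad); z up.

How it is judged:
By the outcome, as a careful person would: the job done as asked, in the order asked, and still so for the second after the job is handed in, with the robot touching nothing.
It also fails if it takes over 32 s, if anything falls off the work surface, if the arm or the gripper's body presses on something with over 40 N, if the wrist force passes 120 N, or if a joint passes its speed limit or range.

ROBOT

A 6-joint arm with a two-finger parallel gripper is mounted at the origin on the work surface. World frame = base frame: x ahead of the robot, y to its left, z up, the work surface at z = 0. Lengths are in m, angles in degrees, forces in N, time in s.
With the tool pointing down it reaches from about 0.35 to 0.85 m from the base axis. Payload 8.1 kg.
Tool frame: the origin (TCP) lies between the finger pads; the fingertips stand 11 mm ahead of it and the grasp point (between the pads) lies 8 mm behind it; z points along the fingers, y is the line along which they close (so a half turn about z gives the same grasp; the last joint's range is limited). The gripper opens to 85 mm and grips with 20 to 120 N. Pads are 22 mm wide; open, the fingers measure 114 mm over their backs; the gripper's body (76 mm by 85 mm) begins 54 mm behind the grasp point. The pads swing forward as they close: fully open they stand 13 mm farther back than shut.
Start: joints at [-78.174, 7.471, 85.268, -0, 87.261, -4.893], TCP at [0.173, -0.575, 0.242] pointing down, gripper open.
Joint ranges: [-169.43, 169.43], [-51.17, 129.36], [1.28, 143.12], [-76.62, 256.62], [0, 156.53], [-152.29, 152.29]. Speed limits (degrees/s): [136.94, 136.94, 159.86, 180, 180, 180].

INTERFACE

Orientations are given as [roll, pitch, yaw] about the fixed x, y, z axes, in that order (R = Rz(yaw) Ry(pitch) Rx(roll)).
In Python, from plant import telemetry, viewer, job gives the robot as it stands.
- The arm moves only by the tool jog_arm, never from a script. Its argument "deltas" is a list of rows, each a list of 7 numbers: the closure, from 0 (fully open) to 1 (shut), then the shift along the tool's x, y, z in units of 30 mm (1.0 is 30 mm), then the turn, a rotation vector about the tool's x, y, z in units of 8 degrees (1.0 is 8 degrees). In form: [[hand, x, y, z, wx, wy, wz], ...]. A call has 1 to 12 rows; each row shifts and turns the commanded pose from where the row before left it, along the tool's axes as they then stand; what a row does not reach is not made up. A row lasts 1/8 s, in which the tool goes at most 62.5 mm and 10.7 degrees, less where a joint would pass 70% of its speed; a pose out of reach is approached as far as the arm can. A call is refused whole if a number of a shift passes 1 or a number of a turn 1, either way. A call with a gripper value outside its range is refused whole. The fingers move at their own pace and stop on an object; "force" is the grip in N (left out, the last holds). Time passes only in rows, so rows that do not move let the fingers close. It gives the time, the measured TCP pose, the force, the opening and the grip force at its end, in the units of the state.
- telemetry.get_obs(): the state, without advancing time (a new reading comes with each control period).
- viewer.snapshot(name): name is "side" or "top" or "wrist"; returns a dict with "pixels" (384x512x3 uint8, red, green, blue), "depth" (384x512 float32, m along the optical axis (not along the pixel's ray), 0 where there is no reading), "vfov" (degrees; the focal length in pixels is half the picture's height over the tangent of half this angle, whatever the lens; pixels are square), "cx", "cy" (the principal point, pixels), "camera_from_world" (4x4, takes a point from world to camera coordinates). Camera axes: x right, y up, looking along -z (the intrinsics and any distortion apply to the point x, -y, -z); pixel columns grow to the right and rows downward; lengths in m; the calibration is good to about 2 mm. The wrist camera is an equidistant fisheye: a pixel r from the principal point sees the ray r / f radians off the axis. A picture is of the moment at which its call begins.
- job.sign_off(): hands the job in; it is judged then, once.
The state is a dict: "time": time; "joint_positions": joint angles; "joint_velocities": joint speeds; "joint_efforts": joint torques, N m; "tool_pos": TCP position; "orientation": TCP orientation; "contact_force": force on the tool from outside, world axes, zero at the start; "moment": the same for the moment, N m; "grip_width": opening from 0.0 (shut) to 1.0 (fully open); "grasp_force": force on a finger pad.
Only numpy, scipy, OpenCV 4.12 (cv2) and the standard library are available. Lean on these libraries where they do the work, as an engineer would, in place of code of your own. Each camera call takes 0.05 s, during which the arm holds its last target. There are 200 camera calls.

## Working session

There is one attempt and no reset: what is moved stays moved. The work goes in short steps, Python scripts to look and compute and a tool call to move; the robot and the scene stay as the last step left them, time stands still between calls to the robot, and variables do not carry over. Pictures are saved under pics/ and viewed, at most 10 in all, crops included, and the job is handed in when it is done.

Besides the shell and the picture viewer there is one more tool, called after "Call:" as a command line: name --pt "numbers of a row" for each row, then --argument value for the rest. jog_arm: Moves the arm, as the interface text tells. Its arguments: {"type":"object","properties":{"deltas":{"type":"array"},"force":{"type":"number"}},"required":["deltas"]}

```bash
mkdir -p pics; cat > h.py <<'E'
import numpy as np, cv2
from plant import telemetry, viewer, job
def snap(n,f):
    s=viewer.snapshot(n); cv2.imwrite('pics/'+f,s['pixels'][:,:,::-1]); np.savez('pics/'+f+'.npz',**s); return s
def cloud(s):
    h,w=s['depth'].shape; f=h/2/np.tan(np.radians(s['vfov'])/2)
    v,u=np.mgrid[:h,:w]; d=s['depth']
    p=np.stack([(u-s['cx'])/f*d,-(v-s['cy'])/f*d,-d,np.ones_like(d)],-1)
    return (p@np.linalg.inv(s['camera_from_world']).T)[...,:3]
E
python3 - <<'E'
from h import *
a=snap('top','t1.png');b=snap('side','s1.png')
cv2.imwrite('pics/both.png',cv2.resize(np.hstack([a['pixels'],b['pixels']])[:,:,::-1],(800,300)))
o=telemetry.get_obs();print(o['time'],o['tool_pos'],o['orientation'],o['contact_force'])
P=cloud(a);m=(P[...,2]>.135)&(P[...,2]<.155)&(a['depth']>0)
n,l,st,c=cv2.connectedComponentsWithStats(m.astype('uint8'))
for i in range(1,n):
    if st[i,4]>15: q=P[l==i]; print(st[i],q.mean(0).round(3),q.min(0).round(3),q.max(0).round(3))
E
```

```text
0.1 [ 0.17253775 -0.5741361   0.24133098] [-1.79900481e+02 -7.84119475e-03  1.67208737e+01] [-0.45608537  0.02066394 -0.22965948]
[  0  45  23  25 326] [0.831 0.486 0.143] [0.812 0.471 0.135] [0.863 0.511 0.155]
[485 107  27  83 464] [ 0.673 -0.462  0.145] [ 0.598 -0.49   0.135] [ 0.759 -0.449  0.155]
[100 222  49  15 367] [0.504 0.249 0.143] [0.491 0.206 0.135] [0.519 0.293 0.147]
[343 234  47  18 356] [ 0.489 -0.205  0.143] [ 0.474 -0.25   0.136] [ 0.505 -0.162  0.148]
```

View pics/t1.png

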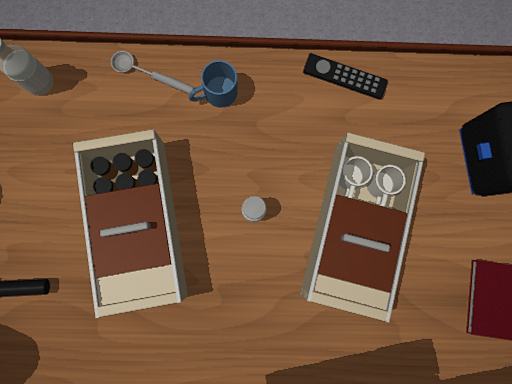

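View pics/s1.png

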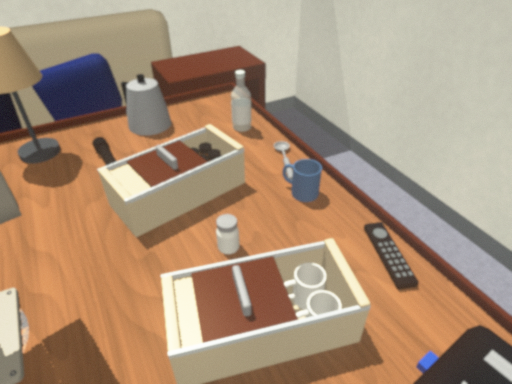

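The top view shows the mug locker on the right, with its grip bar at pixel (366,242) and the mugs at (357,172) and (390,182). The spice-jar locker is on the left, bar at (125,229). The side view agrees: the mug locker is the near one. Next I'll get the slide direction and the gap.

```bash
python3 - <<'E'
from h import *
a=dict(np.load('pics/t1.png.npz'));P=cloud(a);z=P[...,2]
reg=(P[...,0]>.3)&(P[...,0]<.8)&(P[...,1]<-.08)&(P[...,1]>-.36)
b=P[reg&(z>.137)&(z<.155)][:,:2]
L=P[reg&(z>.095)][:,:2]
r=cv2.minAreaRect(L.astype('float32'));print('locker',r);rb=cv2.minAreaRect(b.astype('float32'));print('bar',rb)
box=cv2.boxPoints(r);e=[box[(i+1)%4]-box[i] for i in range(4)];d=max(e,key=np.linalg.norm);d=d/np.linalg.norm(d)*np.sign(d[0])
n=np.array([-d[1],d[0]]);print('dir',d,np.degrees(np.arctan2(d[1],d[0])))
c=np.array(rb[0]);Q=(P[...,:2]-c)
s=Q@d;t=Q@n
for k in np.arange(-.15,.25,.006):
    m=reg&(abs(s-k)<.003)&(abs(t)<.06)
    if m.sum():print(round(k,3),np.median(z[m]).round(3),np.median(a['pixels'][m],0),end=' | ')
T=np.array(telemetry.get_obs()['tool_pos'][:2])
print(s.shape,'tool in slide frame',(T-c)@d,(T-c)@n)
E
```

```text
locker ((0.5252220034599304, -0.2149726152420044), (0.16169686615467072, 0.3411242663860321), 76.5780258178711)
bar ((0.48956185579299927, -0.20612025260925293), (0.08978821337223053, 0.014197205193340778), 76.68395233154297)
dir [ 0.9726869  -0.23212095] -13.421973
-0.15 0.0 [131.   89.5  57. ] | -0.144 -0.0 [133.  90.  56.] | -0.138 0.003 [112.  74.  43.] | -0.132 0.116 [174. 163. 137.] | -0.126 0.117 [183. 170. 144.] | -0.12 0.117 [182. 169. 142.] | -0.114 0.114 [163. 150. 124.] | -0.108 0.105 [184. 171. 144.] | -0.102 0.105 [183. 170. 143.] | -0.096 0.105 [183. 170. 143.] | -0.09 0.105 [183. 170. 143.] | -0.084 0.105 [184. 171. 145.] | -0.078 0.114 [91.5 53.  36. ] | -0.072 0.114 [90. 45. 28.] | -0.066 0.114 [90. 45. 29.] | -0.06 0.114 [90. 45. 29.] | -0.054 0.114 [90. 45. 28.] | -0.048 0.114 [90. 45. 28.] | -0.042 0.114 [90. 45. 28.] | -0.036 0.114 [90. 45. 28.] | -0.03 0.114 [90. 45. 28.] | -0.024 0.114 [90. 45. 28.] | -0.018 0.114 [89.5 45.  28. ] | -0.012 0.114 [90. 45. 28.] | -0.006 0.129 [90. 60. 57.] | 0.0 0.143 [143. 142. 138.] | 0.006 0.142 [121.  123.  119.5] | 0.012 0.
[... 386 characters left out ...]
 0.102 0.007 [139. 132. 119.] | 0.108 0.007 [182. 169. 142.] | 0.114 0.034 [122. 119. 111.] | 0.12 0.047 [128. 125. 116.] | 0.126 0.048 [130. 127. 119.] | 0.132 0.037 [130. 126. 118.] | 0.138 0.013 [132.5 129.5 121. ] | 0.144 0.012 [147.5 144.5 135. ] | 0.15 0.012 [156.  152.5 143.5] | 0.156 0.014 [129. 126. 118.] | 0.162 0.032 [129. 126. 118.] | 0.168 0.044 [124. 121. 113.] | 0.174 0.065 [115. 113. 105.] | 0.18 0.006 [126. 118. 100.] | 0.186 0.078 [99. 90. 72.] | 0.192 0.123 [183. 169. 142.] | 0.198 0.123 [181. 167. 140.] | 0.204 0.122 [181. 168. 141.] | 0.21 0.117 [139.5 121.5  95.5] | 0.246 -0.0 [136.   94.   59.5] | (384, 512) tool in slide frame -0.22294100165008995 -0.43155212330510495
```

Call:
jog_arm --pt "1 0 0 0 0 0 0.94" --pt "1 0 0 0 0 0 0.94" --pt "1 0 0 0 0 0 0.94" --pt "1 0 0 0 0 0 0.94" --pt "1 0.4 -0.96 0 0 0 0" --pt "1 0.4 -0.96 0 0 0 0" --pt "1 0.4 -0.96 0 0 0 0" --pt "1 0.4 -0.96 0 0 0 0" --pt "1 0.4 -0.96 0 0 0 0" --pt "1 0.4 -0.96 0 0 0 0" --pt "1 0.4 -0.96 0 0 0 0" --pt "1 0.4 -0.96 0 0 0 0"

```text
time: 1.6
tool_pos: [0.3196, -0.3715, 0.2418]
orientation: [-180.0, 0.0, -13.4]
contact_force: [0.4, -0.0, -0.4]
grip_width: 0.003
grasp_force: 0.0
```

Call:
jog_arm --pt "1 0.4 -0.96 0 0 0 0" --pt "1 0.4 -0.96 0 0 0 0" --pt "1 0.4 -0.96 0 0 0 0" --pt "1 0.4 -0.96 0 0 0 0" --pt "1 0.4 -0.96 0 0 0 0" --pt "1 0.3 -0.96 0 0 0 0" --pt "1 0 -0.96 0 0 0 0" --pt "1 0 0 0 0 0 0" --pt "1 0 0 0 0 0 0"

```text
time: 2.72
tool_pos: [0.4328, -0.1927, 0.242]
orientation: [180.0, 0.0, -13.3]
contact_force: [0.2, -0.6, 0.7]
grip_width: 0.002
grasp_force: 0.0
```

```bash
python3 - <<'E'
from h import *
o=telemetry.get_obs();print(o['time'],o['tool_pos'],o['orientation'],o['contact_force'],o['grip_width'])
d=np.array([.9727,-.2321]);n=np.array([.2321,.9727]);q=np.array(o['tool_pos'][:2])-[.4896,-.2061];print(q@d,q@n)
E
```

```text
2.725 [ 0.43276183 -0.19274129  0.24204821] [ 1.79982035e+02  2.51197731e-02 -1.33405058e+01] [ 0.22770745 -0.57934433  0.68173657] 0.002181014242663949
-0.05838704242698746 -0.00019812441678359322
```

Call:
jog_arm --pt "1 0 0 0.9 0 0 0" --pt "1 0 0 0.9 0 0 0" --pt "1 0 0 0.9 0 0 0" --pt "1 0 0 0.92 0 0 0" --pt "1 0 0 0 0 0 0" --pt "1 0.4 0 0 0 0 0" --pt "1 0.4 0 0 0 0 0" --pt "1 0.3 0 0 0 0 0" --pt "1 0.2 0 0 0 0 0" --pt "1 0.2 0 0 0 0 0" --pt "1 0.2 0 0 0 0 0" --pt "1 0.2 0 0 0 0 0"

```text
time: 4.22
tool_pos: [0.4886, -0.2056, 0.1337]
orientation: [-180.0, 0.0, -13.4]
contact_force: [-2.2, 1.5, 1.4]
grip_width: 0.001
grasp_force: 1.4
```

```bash
python3 - <<'E'
from h import *
o=telemetry.get_obs();print(o['time'],o['tool_pos'],o['contact_force'])
s=snap('side','s2.png');cv2.imwrite('pics/s2c.png',cv2.resize(s['pixels'][160:384,100:400,::-1],None,fx=2,fy=2))
E
```

```text
4.225 [ 0.48859324 -0.20562764  0.13365071] [-2.24021558  1.52670937  1.43916636]
```

View pics/s2c.png

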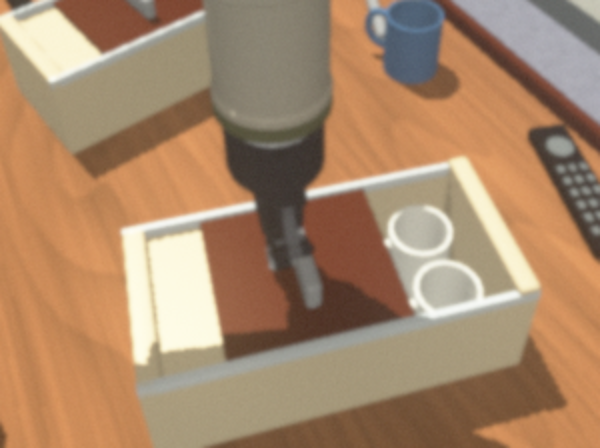

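The crop shows the fingers behind the bar (at about (300,260)) and the hatch sliding with them. I'll keep pushing, slowing near the stop.

Call:
jog_arm --pt "1 0.25 0 0 0 0 0" --pt "1 0.25 0 0 0 0 0" --pt "1 0.25 0 0 0 0 0" --pt "1 0.25 0 0 0 0 0" --pt "1 0.25 0 0 0 0 0" --pt "1 0.25 0 0 0 0 0" --pt "1 0.25 0 0 0 0 0" --pt "1 0.25 0 0 0 0 0" --pt "1 0.25 0 0 0 0 0" --pt "1 0.2 0 0 0 0 0" --pt "1 0.1 0 0 0 0 0" --pt "1 0 0 0 0 0 0"

```text
time: 5.78
tool_pos: [0.5635, -0.2235, 0.134]
orientation: [180.0, -0.1, -13.4]
contact_force: [-0.8, 1.2, 0.5]
grip_width: 0.001
grasp_force: 0.2
```

Call:
jog_arm --pt "1 0.1 0 0 0 0 0" --pt "1 0.1 0 0 0 0 0" --pt "1 0 0 0 0 0 0"

```text
time: 6.15
tool_pos: [0.5692, -0.2249, 0.134]
orientation: [180.0, -0.1, -13.4]
contact_force: [-0.1, 0.9, -0.1]
grip_width: -0.0
grasp_force: 0.2
```

Call:
jog_arm --pt "1 0.1 0 0 0 0 0" --pt "1 0.1 0 0 0 0 0" --pt "1 0 0 0 0 0 0"

```text
time: 6.52
tool_pos: [0.5751, -0.2263, 0.1338]
orientation: [180.0, -0.1, -13.4]
contact_force: [-0.2, 0.1, 0.4]
grip_width: 0.001
grasp_force: 0.0
```

Call:
jog_arm --pt "1 0.1 0 0 0 0 0" --pt "1 0 0 0 0 0 0"

```text
time: 6.78
tool_pos: [0.576, -0.2265, 0.1336]
orientation: [-180.0, 0.2, -13.4]
contact_force: [-10.7, 2.5, 7.2]
grip_width: -0.003
grasp_force: 5.7
```

Call:
jog_arm --pt "1 0.06 0 0 0 0 0" --pt "1 0 0 0 0 0 0"

```text
time: 7.02
tool_pos: [0.5761, -0.2264, 0.1336]
orientation: [-180.0, 0.4, -13.4]
contact_force: [-21.2, 5.2, 14.3]
grip_width: -0.002
grasp_force: 10.9
```

Force is climbing with no further motion, so this is the end stop. I'll back off along the slide and lift.

Call:
jog_arm --pt "1 -0.2 0 0 0 0 0" --pt "1 -0.4 0 0 0 0 0" --pt "1 -0.6 0 0 0 0 0" --pt "1 0 0 -0.5 0 0 0" --pt "1 0 0 -1 0 0 0" --pt "1 0 0 -1 0 0 0" --pt "1 -1 0 -1 0 0 0" --pt "1 -1 0 -1 0 0 0" --pt "1 -1 0 0 0 0 0" --pt "1 -1 0 0 0 0 0" --pt "1 0 0 0 0 0 0" --pt "1 0 0 0 0 0 0"

```text
time: 8.52
tool_pos: [0.4283, -0.1915, 0.2699]
orientation: [180.0, -0.1, -13.4]
contact_force: [-0.3, -0.0, 0.5]
grip_width: -0.001
grasp_force: 0.0
```

```bash
python3 - <<'E'
from h import *
a=snap('top','t3.png');s=snap('side','s3.png');o=telemetry.get_obs();print(o['time'],o['tool_pos'],o['contact_force'])
P=cloud(a);z=P[...,2];d=np.array([.9727,-.2321]);n=np.array([.2321,.9727])
Q=P[...,:2]-[.4896,-.2061];u=Q@d;t=Q@n
for k in np.arange(.09,.215,.004):
    m=(abs(u-k)<.002)&(abs(t)<.06)
    if m.sum():print(round(k,3),np.median(z[m]).round(3),z[m].min().round(3),end=' | ')
m=(z>.137)&(z<.155)&(P[...,1]>.15)&(P[...,1]<.35);print('jar bar',P[m].mean(0))
cv2.imwrite('pics/b3.png',cv2.resize(np.hstack([a['pixels'],s['pixels']])[:,:,::-1],(800,300)))
E
```

```text
8.625 [ 0.42823012 -0.1913658   0.26917536] [ 0.84651719  0.32172936 -1.11701833]
0.09 0.114 0.11 | 0.094 0.114 0.11 | 0.098 0.116 0.109 | 0.102 0.142 0.111 | 0.106 0.143 0.112 | 0.11 0.143 0.109 | 0.114 0.116 0.112 | 0.118 0.114 0.11 | 0.122 0.114 0.109 | 0.126 0.114 0.109 | 0.13 0.114 0.11 | 0.134 0.114 0.108 | 0.138 0.114 0.111 | 0.142 0.114 0.11 | 0.146 0.114 0.109 | 0.15 0.114 0.109 | 0.154 0.114 0.11 | 0.158 0.114 0.11 | 0.162 0.114 0.11 | 0.166 0.114 0.108 | 0.17 0.114 0.11 | 0.174 0.114 0.11 | 0.178 0.114 0.11 | 0.182 0.114 0.11 | 0.186 0.117 0.109 | 0.19 0.123 0.119 | 0.194 0.123 0.119 | 0.198 0.123 0.119 | 0.202 0.123 0.119 | 0.206 0.121 0.119 | jar bar [0.5043825  0.24920947 0.14287346]
```

View pics/b3.png

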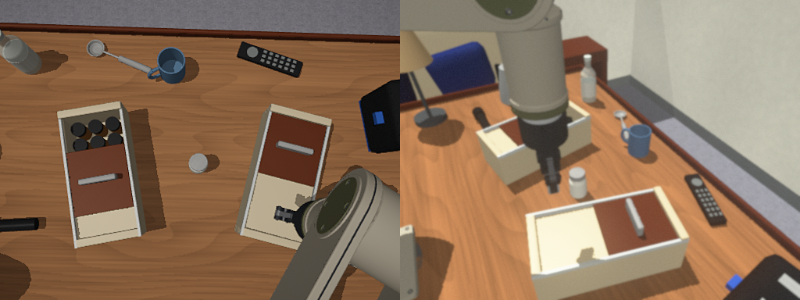

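The mug hatch panel now runs right up to the frame (top-view half, around (300,120)) with no gap. The jar hatch hasn't moved, and the hand is clear of everything.

```bash
python3 -c "
from plant import job
print(job.sign_off())"
```

```text
the job is handed in; nothing more can be done
None
```

The mug locker's hatch is fully shut against its frame, the spice-jar hatch is still open as it was, the hand is clear of everything, and the job is handed in at about 9 s of the 32 s allowed.

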